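Shut the filter valve, then hold the bayonet cap at its half-way mark

TASK

On the filter unit, wind the red hand wheel clockwise by its black crank knob, one full turn, until it stops shut. Then set the loose grey bayonet cap fully home in the blue housing with its white pointers at the white marks, and twist it clockwise until the pointers stand at the yellow half-way marks; never go on to the red marks, where the catch clicks and the red-tipped pin pops out. A spring turns the cap back, so keep holding it: finish with the cap still gripped, fully down, at the yellow marks, and leave the batteries, the tin and the jar where they are.

Things in the scene. Friction and masses are not known exactly. Their poses are not given: they have to be found in the camera images.
- unit: Fixed filter unit on the worktop: white base plate 115 x 260 x 12 mm (unit x by unit y), origin at the centre of its underside, z up. At unit y = -75 mm stands the blue round housing (84 mm across, rim 72 mm above the worktop), at unit y = +75 mm a brass valve with the red hand wheel; a steel pipe (at most 47 mm high) joins them.
- socket_top (a point): Centre of the mouth of the blue housing, level with its rim, 72 mm above the worktop; axes as the unit's. Housing 84 mm across, bore 48 mm, about 32 mm deep. The mouth's inner flange, 6 mm thick, has two slots (each 19 mm wide, out to radius 32 mm) on the unit's +x and -x sides, at the two white marks. A stop allows only some 0.1 rad of turn anticlockwise.
- half_mark (a point): One of the two yellow half-way marks on the housing's rim, 40 mm from its centre (the other lies opposite). Seen from above, each yellow mark lies 0.65 rad clockwise of a white mark, and each red mark (locked) 1.30 rad clockwise of it. The cap's turn is counted from the white marks.
- wheel (a joint): Red hand wheel on an upright axis; rad, grows clockwise seen from above. It starts at 0 to 0.3 and stops shut at 6.6. Stiff by about 0.04 N m friction, stays where it is left. At 0 the crank knob lies on the unit's -x side of the axis; at joint value q it lies at angle pi - q (anticlockwise from the unit's x).
- wheel_axis (a point): Point on the wheel's upright axis at the height of its rim, 60 mm above the worktop; rim 98 mm across and 10 mm thick (top at 65 mm), hub top at 67 mm.
- crank_knob (a point): Centre of the upright black crank knob on the wheel, 36 mm from the wheel's axis: a round sleeve 18 mm across, 46 mm tall (from 66 to 112 mm above the worktop), which spins freely on its pin, so a gripper can hold it and travel round without turning.
- cap: Loose grey bayonet cap, 85 to 170 g, standing on its plug; origin at the centre of the plug's underside, z up. Plug 44 mm across, 20 mm long; two lugs along the cap's +x and -x (to radius 29 mm, 12 mm wide, 7 to 12 mm up); disc 72 mm across from 20 to 28 mm; fin on top. White pointers lie along +x and -x; it fits either way round. Fully home, the disc rests on the rim: origin 52 mm above the worktop.
- cap_fin (a point): Centre of the cap's grip fin, 45 mm above the cap's origin: 54 mm long along the cap's x, 14 mm thick along its y, from 28 to 63 mm above the origin; axes as the cap's.
- return_ring (a joint): Sprung ring hidden in the housing that the cap's lugs push round; rad, grows clockwise from above, 0 at rest. The lugs meet it when the cap has been turned about 0.2 rad from the white marks; from then on it reads the cap's turn less about 0.2. It pushes back with about 0.04 N m at first and 0.1 N m more per rad.
- click_pin (a joint): Catch pin with a red tip on the housing's -y side; m, 0 at rest, grows to about 0.003 as a lug pushes it out (the click), from about 1.2 rad of the cap's turn on.
- battery_1: Bystander: battery, 15 x 50 x 15 mm, loose on the worktop; origin under its centre.
- battery_2: Bystander: battery, 15 x 50 x 15 mm, loose on the worktop; origin under its centre.
- tin: Bystander: food tin, 76 mm across, 58 mm tall, loose behind the unit; origin under its centre.
- jar: Bystander: jar with a yellow lid, 64 mm across, 89 mm tall, loose behind the work; origin under its centre.

How it is judged:
By the outcome, as a careful person would: the job done as asked, in the order asked, and still so for the second after the job is handed in, while the arm keeps its last pose, push and grip.
It also fails if it takes over 64 s, if anything falls off the work surface, if the arm or the gripper's body presses on something with over 40 N, if the wrist force passes 120 N, or if a joint passes its speed limit or range.

ROBOT

A 7-joint arm with a two-finger parallel gripper is mounted at the origin on a cart in front of the work surface, level with it; the furniture and walls round the work are solid. World frame = base frame: x ahead of the robot, y to its left, z up, the work surface at z = 0. Lengths are in m, angles in rad, forces in N, time in s.
With the tool pointing down it reaches from about 0.425 to 0.875 m from the base axis. Payload 4.7 kg.
Tool frame: the origin (TCP) lies midway between the tips of the shut fingers; the grasp point (between the pads) lies 19 mm behind it (ctrl.pinch_z is the distance from the TCP to the grasp point, in m); z points along the fingers, y is the line along which they close (so a half turn about z gives the same grasp; the last joint's range is limited). The gripper opens to 87 mm and grips with 3 to 60 N. Pads are 19 mm wide; open, the fingers measure 117 mm over their backs; the gripper's body (75 mm by 190 mm) begins 51 mm behind the grasp point.
Start: joints at [1.358, 0.321, -0.07, 1.45, 0.023, 1.371, -0.057], TCP at [0.146, -0.633, 0.223] pointing down, gripper open.
Joint ranges: [-2.86, 2.86], [-0.3, 2.09], [-1.38, 1.24], [0.06, 2.45], [-1.56, 4.7], [0.09, 2.05], [-2.69, 2.69]. Speed limits (rad/s): [2.57, 2.57, 3.14, 3.14, 3.14, 3.14, 3.14].

INTERFACE

Orientations are given as a rotation vector (axis times angle).
In Python, from plant import status, cams, workorder, ctrl gives the robot as it stands.
- The arm moves only by the shell command python3 -m jog 'ROWS' [FORCE]. ROWS is JSON, a list of rows, each a list of 5 numbers: the shift along the tool's x, y, z in m, then the turn about the tool's z in rad, then the opening, from 0 (shut) to 1 (fully open). In form: [[x, y, z, spin, grip], ...]. A call has exactly 8 rows; each row shifts and turns the commanded pose from where the row before left it, along the tool's axes as they then stand; what a row does not reach is not made up. A row lasts 1/12 s, in which the tool goes at most 41.7 mm and 7.16 degrees, less where a joint would pass 70% of its speed; a pose out of reach is approached as far as the arm can. A call with a gripper value outside its range is refused whole. The fingers move at their own pace and stop on an object; FORCE is the grip in N (left out, the last holds). Time passes only in rows, so rows that do not move let the fingers close, or fill a call up. It gives the time, the measured TCP pose, the force, the opening and the grip force at its end, in the units of the state.
- status.get_state(): the state, without advancing time (a new reading comes with each control period).
- cams.snapshot(name): name is "side" or "top" or "wrist"; returns the picture (384x512x3 uint8, red, green, blue); there is no depth.
- cams.camera_params(name): a dict with "fx", "fy", "cx", "cy" (pixels), "world_from_camera" (4x4, takes a point from camera to world coordinates). Camera axes: x right, y up, looking along -z (the intrinsics and any distortion apply to the point x, -y, -z); pixel columns grow to the right and rows downward; lengths in m; the calibration is good to about 2 mm. A picture is of the moment at which its call begins: read the wrist's pose just before it. camera_params takes no time and is no camera call; for the wrist camera it gives the pose at the moment of the call.
- workorder.finish_job(): hands the job in; it is judged then, once.
The state is a dict: "clock": time; "joint_pos": joint angles; "qvel": joint speeds; "joint_efforts": joint torques, N m; "ee_pos": TCP position; "eef_rot": TCP orientation; "ft_force": force on the tool from outside, world axes, zero at the start; "moment": the same for the moment, N m; "gripper_width": opening from 0.0 (shut) to 1.0 (fully open); "grasp_force": force on a finger pad.
Only numpy, scipy, OpenCV 4.12 (cv2) and the standard library are available. Lean on these libraries where they do the work, as an engineer would, in place of code of your own. Each camera call takes 0.05 s, during which the arm holds its last target. There are 200 camera calls.

## Working session

There is one attempt and no reset: what is moved stays moved. The work goes in short steps, Python scripts to look and compute and a shell command to move; the robot and the scene stay as the last step left them, time stands still between calls to the robot, and variables do not carry over. Pictures are saved under pics/ and viewed, at most 10 in all, crops included, and the job is handed in when it is done.

```bash
ls; mkdir -p pics; python3 - <<'E'
from plant import status,cams,ctrl
import cv2,numpy as np
s=status.get_state();print(s,ctrl.pinch_z)
for n in("top","side"):
    im=cams.snapshot(n);cv2.imwrite(f"pics/{n}0.png",im[...,::-1]);p=cams.camera_params(n);print(n,p)
E
```

```text
pics
{'clock': 0.0, 'joint_pos': array([ 1.35813908,  0.32180888, -0.07010154,  1.45167359,  0.02260623,
        1.37077807, -0.05688977]), 'qvel': array([-0.00076726,  0.000208  ,  0.00175357, -0.00138192, -0.00050984,
       -0.00126934,  0.00085496]), 'joint_efforts': array([-6.69310903e-04, -4.91292465e+01, -4.04019020e-01, -3.12529635e+01,
       -6.40267530e-02,  4.36871743e-02,  1.70898452e-04]), 'ee_pos': array([ 0.14596895, -0.63283673,  0.22147151]), 'eef_rot': array([-3.11956894e+00, -3.55307388e-01,  4.86976023e-04]), 'ft_force': array([-0.26730389, -0.81400636,  0.02851776]), 'moment': array([ 0.0126219 , -0.04652169, -0.05147431]), 'grasp_force': 0.0, 'gripper_width': 1.0009531956953606} 0.0187
top {'fx': 495.3671217193667, 'fy': 495.3671217193667, 'cx': 254.2092967156254, 'cy': 188.69183259044894, 'world_from_camera': array([[-1.85628094e-02,  9.97780109e-01, -6.39552651e-02,
         5.23904440e-01],
       [-9.99826458e-01, -1.86254453e-02, -3.83251279e-04,
         5.72393230e-02],
       [-1.57359580e-03,  6.39370520e-02,  9.97952693e-01,
         1.23826288e+00],
       [ 0.00000000e+00,  0.00000000e+00,  0.00000000e+00,
         1.00000000e+00]])}
side {'fx': 378.3622791276086, 'fy': 378.3622791276086, 'cx': 252.60766087205533, 'cy': 187.38761758475505, 'world_from_camera': array([[ 9.23923612e-01,  1.99536225e-01, -3.26420671e-01,
         2.92184613e-01],
       [-3.82576745e-01,  4.80899703e-01, -7.88904627e-01,
        -6.39323734e-01],
       [-4.39447827e-04,  8.53768570e-01,  5.20652510e-01,
         5.48789284e-01],
       [ 0.00000000e+00,  0.00000000e+00,  0.00000000e+00,
         1.00000000e+00]])}
```

View pics/top0.png

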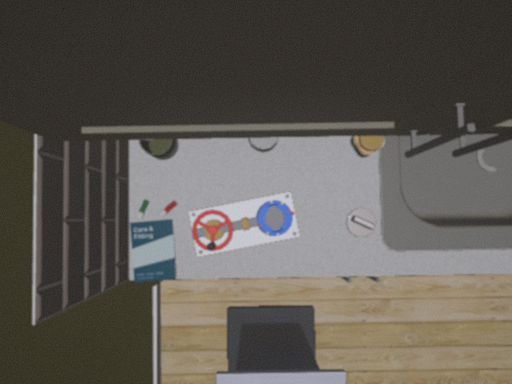

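View pics/side0.png

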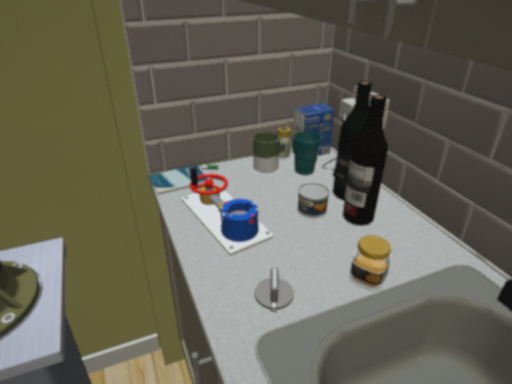

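The top view shows the wheel at about (212,230), the black knob at (211,245), the blue housing at (274,217), the cap at (361,222), the batteries at (144,206) and (170,207), the tin at (263,140) and the jar at (370,143). The side view confirms this layout.

```bash
cat > h.py <<'E'
import cv2,numpy as np
from plant import status,cams
from scipy.spatial.transform import Rotation as R
def ray(p,u,v,z):
    T=p["world_from_camera"];d=T[:3,:3]@np.array([(u-p["cx"])/p["fx"],-(v-p["cy"])/p["fy"],-1.])
    o=T[:3,3];return o+d*(z-o[2])/d[2]
def proj(p,X):
    T=p["world_from_camera"];c=T[:3,:3].T@(np.asarray(X)-T[:3,3]);return p["cx"]-p["fx"]*c[0]/c[2],p["cy"]+p["fy"]*c[1]/c[2]
def blobs(m,amin=15):
    c,_=cv2.findContours(m.astype(np.uint8),cv2.RETR_EXTERNAL,cv2.CHAIN_APPROX_NONE)
    return sorted([k for k in c if cv2.contourArea(k)>=amin],key=cv2.contourArea,reverse=True)
def masks(im):
    h,s,v=cv2.split(cv2.cvtColor(im,cv2.COLOR_RGB2HSV))
    return dict(red=((h<8)|(h>172))&(s>130)&(v>70),blue=(h>105)&(h<128)&(s>120)&(v>60),
      black=(v<50),yellow=(h>22)&(h<35)&(s>130)&(v>100),white=(s<40)&(v>200))
def tool():
    s=status.get_state();M=R.from_rotvec(s["eef_rot"]).as_matrix();return s,s["ee_pos"],M
def go(target,ydir=None):
    """shift to put the TCP at target, in tool axes, and spin to align tool y with world direction ydir (mod pi)"""
    s,p,M=tool();d=M.T@(np.asarray(target)-p);print("tcp",p.round(4),"tool z",M[:,2].round(3),"shift",d.round(4),end=" ")
    if ydir is not None:
        y=M.T@np.array([np.cos(ydir),np.sin(ydir),0]);a=np.arctan2(-y[0],y[1]);a=(a+np.pi/2)%np.pi-np.pi/2;print("spin",round(a,3),end=" ")
    print("q7",s["joint_pos"][6].round(3),"f",s["ft_force"].round(1),"w",round(s["gripper_width"],3),"g",round(s["grasp_force"],1),"t",round(s["clock"],2))
E
python3 - <<'E'
from h import *
im=cv2.imread("pics/top0.png")[...,::-1].copy();p=cams.camera_params("top")
m=masks(im)
for n,z in(("red",.065),("blue",.072)):
    for c in blobs(m[n])[:3]:
        e=cv2.fitEllipse(cv2.convexHull(c));print(n,e,ray(p,*e[0],z).round(4),"diam",[round(x/p["fx"]*(1.238-z),4) for x in e[1]])
h,s,v=cv2.split(cv2.cvtColor(im,cv2.COLOR_RGB2HSV))
k=(v<60);k[:,:200]=0;k[:,225:]=0;k[:235]=0;k[258:]=0
for c in blobs(k,5): r=cv2.minEnclosingCircle(c);print("knob",r,ray(p,*r[0],.112).round(4))
cv2.imwrite("pics/a.png",cv2.resize(im[190:265,180:390,::-1],None,fx=3.8,fy=3.8,interpolation=cv2.INTER_CUBIC))
cv2.imwrite("pics/w0.png",cams.snapshot("wrist")[...,::-1])
print(cams.camera_params("wrist"))
for n,a in(("cap",(361,222)),):print(n,ray(p,*a,.028))
go([.5,0,.2],0)
E
```

```text
red ((212.04913330078125, 230.03338623046875), (38.20526885986328, 38.5713996887207), 26.81364631652832) [0.5032 0.159  0.065 ] diam [0.0905, 0.0913]
red ((169.92129516601562, 206.30616760253906), (3.585111618041992, 11.527520179748535), 46.478294372558594) [0.561  0.2581 0.065 ] diam [0.0085, 0.0273]
blue ((274.0245666503906, 217.61732482910156), (33.203651428222656, 33.565616607666016), 100.55390167236328) [0.5297 0.0124 0.072 ] diam [0.0782, 0.079]
{'fx': 282.9699681453165, 'fy': 282.9699681453165, 'cx': 251.59714653847905, 'cy': 191.86729073345992, 'world_from_camera': array([[ 2.24954468e-01,  9.37429426e-01,  2.65747172e-01,
         2.18599928e-01],
       [-9.74369225e-01,  2.16515251e-01,  6.10390054e-02,
        -6.16739714e-01],
       [-3.18555852e-04, -2.72666862e-01,  9.62108456e-01,
         3.84010129e-01],
       [ 0.00000000e+00,  0.00000000e+00,  0.00000000e+00,
         1.00000000e+00]])}
cap [ 0.51528962 -0.20097399  0.028     ]
tcp [ 0.146  -0.633   0.2217] tool z [-0.     0.001 -1.   ] shift [ 0.4873 -0.5371  0.0225] spin -1.344 q7 -0.057 f [0.2 0.5 0.2] w 0.999 g 0.0 t 0.15
```

View pics/a.png

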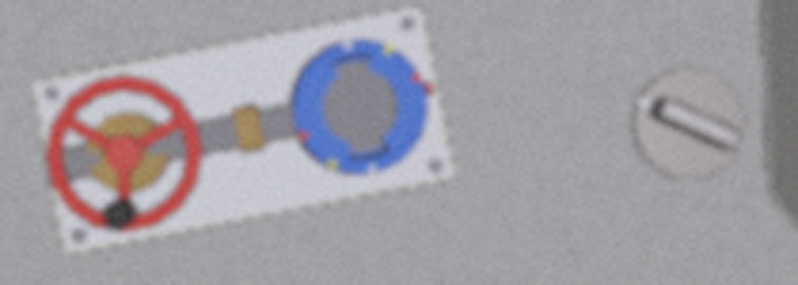

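The enlarged top view shows the knob at crop (118,214). The fin runs from (655,108) to (738,140), and the white marks on the housing are near (348,45) and (372,168). The wheel–housing distance comes out at 149 mm (150 expected), with unit yaw ≈ 0.18 rad.

```bash
python3 -m jog '[[0.025,-0.007,0,0,1],[0.025,-0.007,0,0,1],[0.025,-0.007,0,0,1],[0.025,-0.007,0,0,1],[0.025,-0.007,0,0,1],[0.025,-0.007,0,0,1],[0.025,-0.007,0,0,1],[0.025,-0.007,0,0,1]]'
python3 -m jog '[[0.024,-0.006,0,0,1],[0.024,-0.006,0,0,1],[0.024,-0.006,0,0,1],[0.024,-0.006,0,0,1],[0.024,-0.006,0,0,1],[0.024,-0.006,0,0,1],[0.024,-0.006,0,0,1],[0.024,-0.006,0,0,1]]'
python3 -m jog '[[0,0,0,-0.12,1],[0,0,0,-0.12,1],[0,0,0,-0.12,1],[0,0,0,-0.12,1],[0,0,0,-0.12,1],[0,0,0,-0.12,1],[0,0,0,-0.12,1],[0,0,0,-0.12,1]]'
python3 - <<'E'
from h import *
p=cams.camera_params("top");k=ray(p,211.05,246.3,.112);W=np.array([.5032,.159]);d=k[:2]-W
print(k,np.linalg.norm(d),"angle in unit",np.degrees(np.arctan2(d[1],d[0])-.179))
go([.49,-.2,.22],np.radians(-21))
E
```

```text
clock: 0.82
ee_pos: [0.3293, -0.5329, 0.2222]
eef_rot: [-3.121, -0.355, 0.0]
ft_force: [0.1, -0.1, 0.3]
gripper_width: 1.004
grasp_force: 0.0
clock: 1.48
ee_pos: [0.5055, -0.4432, 0.2221]
eef_rot: [-3.121, -0.355, 0.001]
ft_force: [-0.1, -0.6, -0.3]
gripper_width: 0.999
grasp_force: 0.0
clock: 2.15
ee_pos: [0.5045, -0.4438, 0.222]
eef_rot: [-2.599, -1.764, 0.001]
ft_force: [-0.2, -0.6, 0.4]
gripper_width: 1.001
grasp_force: 0.0
[0.46736654 0.15769261 0.112     ] 0.0358573008369839 angle in unit -188.16641870897683
tcp [ 0.5045 -0.4438  0.222 ] tool z [-0.001  0.    -1.   ] shift [ 0.2212 -0.1034  0.0022] spin -0.012 q7 0.198 f [-0.2 -0.6  0.4] w 1.001 g 0.0 t 2.15
```

```bash
python3 -m jog '[[0.027,-0.013,0,0,1],[0.027,-0.013,0,0,1],[0.027,-0.013,0,0,1],[0.027,-0.013,0,0,1],[0.027,-0.013,0,0,1],[0.027,-0.013,0,0,1],[0.027,-0.013,0,0,1],[0.027,-0.013,0,0,1]]'
python3 - <<'E'
from h import *
p=cams.camera_params("wrist");im=cams.snapshot("wrist");cv2.imwrite("pics/w1.png",im[...,::-1])
np.save("w1p.npy",p)
go([.4675,.1575,.13],np.radians(20))
E
```

```text
clock: 2.82
ee_pos: [0.4887, -0.2032, 0.2223]
eef_rot: [-2.605, -1.756, 0.001]
ft_force: [0.6, 0.1, -0.4]
gripper_width: 1.0
grasp_force: 0.0
tcp [ 0.4894 -0.1954  0.2227] tool z [-0.001  0.003 -1.   ] shift [ 0.3199 -0.1497  0.0939] spin -0.725 q7 -0.082 f [ 0.3  5.7 -0.7] w 1.0 g 0.0 t 2.87
```

View pics/w1.png

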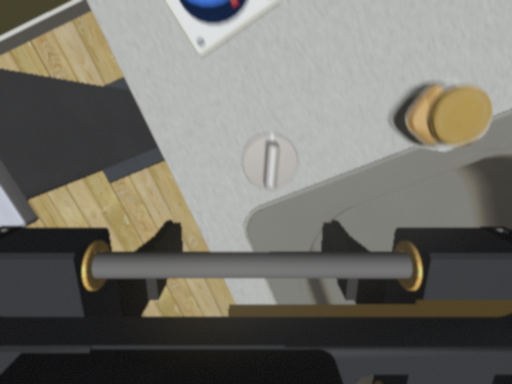

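The wrist view shows the cap disc at about (270,160), with the fin nearly along image vertical, from (272,138) to (270,187). Now to the knob.

```bash
python3 -m jog '[[0.020,-0.0094,0.004,0,1],[0.020,-0.0094,0.004,0,1],[0.020,-0.0094,0.004,0,1],[0.020,-0.0094,0.004,0,1],[0.020,-0.0094,0.004,0,1],[0.020,-0.0094,0.004,0,1],[0.020,-0.0094,0.004,0,1],[0.020,-0.0094,0.004,0,1]]'
python3 -m jog '[[0.020,-0.0094,0.003,0,1],[0.020,-0.0094,0.003,0,1],[0.020,-0.0094,0.003,0,1],[0.020,-0.0094,0.003,0,1],[0.020,-0.0094,0.003,0,1],[0.020,-0.0094,0.003,0,1],[0.020,-0.0094,0.003,0,1],[0.020,-0.0094,0.003,0,1]]'
python3 -m jog '[[0,0,0,-0.09,0.6],[0,0,0,-0.09,0.6],[0,0,0,-0.09,0.6],[0,0,0,-0.09,0.6],[0,0,0,-0.09,0.6],[0,0,0,-0.09,0.6],[0,0,0,-0.09,0.6],[0,0,0,-0.09,0.6]]'
python3 - <<'E'
from h import *
p=cams.camera_params("wrist");im=cams.snapshot("wrist");cv2.imwrite("pics/w2.png",im[...,::-1])
np.save("w2p.npy",p)
m=masks(im)
for c in blobs(m["red"])[:2]:
    e=cv2.fitEllipse(cv2.convexHull(c));print(e,ray(p,*e[0],.065).round(4))
for n,X in(("knobtop",[.4674,.1577,.112]),("axis",[.5032,.159,.065])):print(n,proj(p,X))
go([.4675,.1575,.077],np.radians(20))
E
```

```text
clock: 3.53
ee_pos: [0.4791, -0.0273, 0.1902]
eef_rot: [2.604, 1.756, -0.001]
ft_force: [0.6, -0.1, 0.0]
gripper_width: 1.001
grasp_force: 0.0
clock: 4.2
ee_pos: [0.4694, 0.1492, 0.1663]
eef_rot: [2.604, 1.756, -0.0]
ft_force: [-0.1, 0.1, 0.0]
gripper_width: 0.999
grasp_force: 0.0
clock: 4.87
ee_pos: [0.4696, 0.1482, 0.1663]
eef_rot: [-1.813, -2.566, 0.001]
ft_force: [0.4, -0.4, -1.5]
gripper_width: 0.61
grasp_force: 0.0
((287.0377197265625, 189.69082641601562), (92.4070816040039, 96.9754867553711), 69.47557067871094) [0.501  0.1609 0.065 ]
((368.8726501464844, 104.49813079833984), (13.824660301208496, 32.075531005859375), 165.8694305419922) [0.5408 0.2586 0.065 ]
knobtop (np.float64(253.51652207143502), np.float64(195.5520677297208))
axis (np.float64(288.4520088182708), np.float64(192.26128642345773))
tcp [0.4695 0.1482 0.1663] tool z [-0. -0. -1.] shift [0.0095 0.0013 0.0893] spin -0.005 q7 -0.065 f [ 0.9  0.2 -0.8] w 0.608 g 0.0 t 4.92
```

View pics/w2.png

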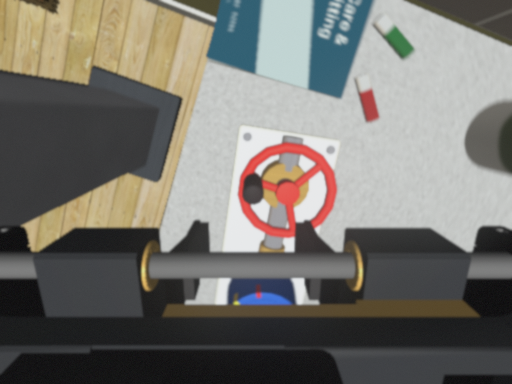

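The wheel hub is at (287,190), within 2–3 mm of the prediction, and the black knob at about (253,187). Lowering and gripping.

```bash
python3 -m jog '[[0.0025,0.0002,0.012,0,0.6],[0.0025,0.0002,0.012,0,0.6],[0.0025,0.0002,0.012,0,0.6],[0.0025,0.0001,0.012,0,0.6],[0.001,0,0.012,0,0.6],[0,0,0.012,0,0.6],[0,0,0.012,0,0.6],[0,0,0.005,0,0.6]]'
python3 -m jog '[[0,0,0,0,0.1],[0,0,0,0,0.1],[0,0,0,0,0.1],[0,0,0,0,0.1],[0,0,0,0,0.1],[0,0,0,0,0.1],[0,0,0,0,0.1],[0,0,0,0,0.1]]' 20
python3 - <<'E'
from h import *
go([.466,.1585,.077],np.radians(20))
s,p,M=tool()
# circle rows
W=np.array([.502,.160]);yaw=.179;q0=.14
d=p[:2]-W;print(np.hypot(*d),"q",(np.pi-(np.arctan2(d[1],d[0])-yaw))%(2*np.pi))
ts=np.linspace(q0,6.62,41)
P=np.stack([W[0]+.036*np.cos(yaw+np.pi-ts),W[1]+.036*np.sin(yaw+np.pi-ts),0*ts],1)
print((np.diff(P,axis=0)@M)[:,:2].round(4).tolist())
E
```

```text
clock: 5.58
ee_pos: [0.4655, 0.1586, 0.0752]
eef_rot: [-1.817, -2.56, 0.003]
ft_force: [-0.1, 0.8, 0.2]
gripper_width: 0.604
grasp_force: 0.0
clock: 6.25
ee_pos: [0.4668, 0.1589, 0.0779]
eef_rot: [1.819, 2.561, -0.0]
ft_force: [-0.9, -1.2, 3.5]
gripper_width: 0.202
grasp_force: 20.0
tcp [0.4668 0.1589 0.0779] tool z [ 0. -0. -1.] shift [-0.0001 -0.0009  0.0009] spin -0.013 q7 -0.201 f [-0.9 -1.2  3.5] w 0.202 g 20.0 t 6.25
0.03525568521066694 q 0.14818111165782089
[[0.0054, 0.0021], [0.005, 0.003], [0.0044, 0.0038], [0.0038, 0.0044], [0.003, 0.005], [0.0022, 0.0054], [0.0013, 0.0057], [0.0003, 0.0058], [-0.0006, 0.0058], [-0.0015, 0.0056], [-0.0024, 0.0053], [-0.0032, 0.0048], [-0.004, 0.0043], [-0.0046, 0.0036], [-0.0051, 0.0028], [-0.0055, 0.0019], [-0.0057, 0.001], [-0.0058, 0.0001], [-0.0058, -0.0009], [-0.0055, -0.0018], [-0.0052, -0.0027], [-0.0047, -0.0035], [-0.0041, -0.0042], [-0.0033, -0.0048], [-0.0025, -0.0053], [-0.0016, -0.0056], [-0.0007, -0.0058], [0.0002, -0.0058], [0.0012, -0.0057], [0.0021, -0.0054], [0.0029, -0.005], [0.0037, -0.0045], [0.0044, -0.0038], [0.0049, -0.0031], [0.0054, -0.0023], [0.0057, -0.0014], [0.0058, -0.0004], [0.0058, 0.0005], [0.0056, 0.0014], [0.0053, 0.0023]]
```

```bash
python3 -m jog '[[0.0054,0.0021,0,0,0.1],[0.005,0.003,0,0,0.1],[0.0044,0.0038,0,0,0.1],[0.0038,0.0044,0,0,0.1],[0.003,0.005,0,0,0.1],[0.0022,0.0054,0,0,0.1],[0.0013,0.0057,0,0,0.1],[0.0003,0.0058,0,0,0.1]]'
python3 -m jog '[[-0.0006,0.0058,0,0,0.1],[-0.0015,0.0056,0,0,0.1],[-0.0024,0.0053,0,0,0.1],[-0.0032,0.0048,0,0,0.1],[-0.004,0.0043,0,0,0.1],[-0.0046,0.0036,0,0,0.1],[-0.0051,0.0028,0,0,0.1],[-0.0055,0.0019,0,0,0.1]]'
python3 - <<'E'
from h import *
s,p,M=tool()
W=np.array([.502,.160]);yaw=.179
d=p[:2]-W;print(np.hypot(*d),"q",(np.pi-(np.arctan2(d[1],d[0])-yaw))%(2*np.pi), s["ft_force"])
E
```

```text
clock: 6.92
ee_pos: [0.4927, 0.1934, 0.0778]
eef_rot: [1.819, 2.559, -0.003]
ft_force: [-0.9, -7.4, 8.5]
gripper_width: 0.203
grasp_force: 20.0
clock: 7.58
ee_pos: [0.5311, 0.1809, 0.0777]
eef_rot: [-1.816, -2.559, 0.005]
ft_force: [-6.4, -3.1, 11.0]
gripper_width: 0.199
grasp_force: 20.0
0.03585812167234105 q 2.697608127180933 [-6.39397175 -3.0534367  11.00001167]
```

```bash
python3 -m jog '[[-0.0057,0.001,0,0,0.1],[-0.0058,0.0001,0,0,0.1],[-0.0058,-0.0009,0,0,0.1],[-0.0055,-0.0018,0,0,0.1],[-0.0052,-0.0027,0,0,0.1],[-0.0047,-0.0035,0,0,0.1],[-0.0041,-0.0042,0,0,0.1],[-0.0033,-0.0048,0,0,0.1]]'
python3 -m jog '[[-0.0025,-0.0053,0,0,0.1],[-0.0016,-0.0056,0,0,0.1],[-0.0007,-0.0058,0,0,0.1],[0.0002,-0.0058,0,0,0.1],[0.0012,-0.0057,0,0,0.1],[0.0021,-0.0054,0,0,0.1],[0.0029,-0.005,0,0,0.1],[0.0037,-0.0045,0,0,0.1]]'
python3 -m jog '[[0.0044,-0.0038,0,0,0.1],[0.0049,-0.0031,0,0,0.1],[0.0054,-0.0023,0,0,0.1],[0.0057,-0.0014,0,0,0.1],[0.0058,-0.0004,0,0,0.1],[0.0058,0.0005,0,0,0.1],[0.0056,0.0014,0,0,0.1],[0.0053,0.0023,0,0,0.1]]'
python3 - <<'E'
from h import *
s,p,M=tool()
W=np.array([.502,.160]);yaw=.179
d=p[:2]-W;q=(np.pi-(np.arctan2(d[1],d[0])-yaw))%(2*np.pi);print(np.hypot(*d),"q",q, s["ft_force"],s["moment"])
a=yaw+np.pi-q;print("tangent cw in tool",(M.T@np.array([np.sin(a),-np.cos(a),0])).round(3),"tangential force",s["ft_force"][:2]@[np.sin(a),-np.cos(a)])
E
```

```text
clock: 8.25
ee_pos: [0.5311, 0.1365, 0.0779]
eef_rot: [1.818, 2.56, 0.002]
ft_force: [3.2, -0.6, 3.6]
gripper_width: 0.2
grasp_force: 20.0
clock: 8.92
ee_pos: [0.4868, 0.1262, 0.0778]
eef_rot: [1.82, 2.56, -0.003]
ft_force: [2.0, -1.3, 7.0]
gripper_width: 0.203
grasp_force: 20.0
clock: 9.58
ee_pos: [0.4669, 0.1642, 0.0778]
eef_rot: [1.818, 2.559, -0.004]
ft_force: [1.9, -15.5, 8.7]
gripper_width: 0.196
grasp_force: 20.0
0.035305355122977486 q 0.29729748567885883 [  1.86999697 -15.45299408   8.74756101] [-3.99649499 -0.70542575 -0.04195696]
tangent cw in tool [ 0.899  0.438 -0.004] tangential force -15.124292894518632
```

```bash
python3 -m jog '[[0.0018,0.0009,0,0,0.1],[0.0018,0.0009,0,0,0.1],[0,0,0,0,0.1],[0,0,0,0,0.1],[0,0,0,0,0.1],[0,0,0,0,0.1],[0,0,0,0,0.1],[0,0,0,0,0.1]]'

```

```text
clock: 10.25
ee_pos: [0.467, 0.1639, 0.0777]
eef_rot: [1.821, 2.556, -0.014]
ft_force: [-0.7, -11.7, 13.5]
gripper_width: 0.203
grasp_force: 20.0
```

The wheel sits against its stop at q ≈ 6.58, with a 12–15 N reaction and no further motion. Releasing and going to the cap.

```bash
python3 -m jog '[[0,0,0,0,0.6],[0,0,0,0,0.6],[0,0,0,0,0.6],[0,0,0,0,0.6],[0,0,-0.02,0,0.6],[0,0,-0.025,0,0.6],[0,0,-0.03,0,0.6],[0,0,-0.03,0,0.6]]'
python3 -m jog '[[-0.022,-0.0064,0,0,0.6],[-0.022,-0.0064,0,0,0.6],[-0.022,-0.0064,0,0,0.6],[-0.022,-0.0064,0,0,0.6],[-0.022,-0.0064,0,0,0.6],[-0.022,-0.0064,0,0,0.6],[-0.022,-0.0064,0,0,0.6],[-0.022,-0.0064,0,0,0.6]]'
python3 -m jog '[[-0.022,-0.0064,0,0,0.6],[-0.022,-0.0064,0,0,0.6],[-0.022,-0.0064,0,0,0.6],[-0.022,-0.0064,0,0,0.6],[-0.022,-0.0064,0,0,0.6],[-0.022,-0.0064,0,0,0.6],[-0.022,-0.0064,0,0,0.6],[-0.022,-0.0064,0,0,0.6]]'
python3 -m jog '[[0,0,0,0.11,0.6],[0,0,0,0.11,0.6],[0,0,0,0.11,0.6],[0,0,0,0.11,0.6],[0,0,0,0.11,0.6],[0,0,0,0.11,0.6],[0,0,0,0,0.6],[0,0,0,0,0.6]]'
python3 - <<'E'
from h import *
p=cams.camera_params("wrist");im=cams.snapshot("wrist");cv2.imwrite("pics/w3.png",im[...,::-1])
np.save("w3p.npy",p)
# fin top sits at z=.063; find bright fin & disc
c=np.array(proj(p,[.5153,-.201,.063]));print("expect",c)
g=cv2.cvtColor(im,cv2.COLOR_RGB2GRAY)
x,y=c.astype(int);x0,y0=x-70,max(y-70,0)
cv2.imwrite("pics/w3c.png",cv2.resize(im[y0:y+70,x0:x+70,::-1],None,fx=4,fy=4,interpolation=cv2.INTER_CUBIC));print(x0,y0)
t=cams.snapshot("top");cv2.imwrite("pics/top1.png",t[...,::-1])
cv2.imwrite("pics/top1c.png",cv2.resize(t[190:265,180:260,::-1],None,fx=5,fy=5))
go([.515,-.2,.2],np.radians(-21))
E
```

```text
clock: 10.92
ee_pos: [0.4659, 0.1706, 0.1827]
eef_rot: [-1.815, -2.561, 0.002]
ft_force: [-0.0, -0.5, -0.1]
gripper_width: 0.59
grasp_force: 0.0
clock: 11.58
ee_pos: [0.4764, -0.0134, 0.182]
eef_rot: [-1.817, -2.561, 0.001]
ft_force: [-0.2, 1.2, -0.8]
gripper_width: 0.598
grasp_force: 0.0
clock: 12.25
ee_pos: [0.4864, -0.1962, 0.1818]
eef_rot: [-1.816, -2.561, -0.0]
ft_force: [1.0, -0.1, -0.3]
gripper_width: 0.602
grasp_force: 0.0
clock: 12.92
ee_pos: [0.4866, -0.1953, 0.182]
eef_rot: [-2.546, -1.838, 0.001]
ft_force: [0.6, 0.5, 0.2]
gripper_width: 0.599
grasp_force: 0.0
expect [280.05289993 183.13724658]
210 113
tcp [ 0.4867 -0.1956  0.1822] tool z [-0.001  0.    -1.   ] shift [ 0.0047  0.0283 -0.0178] spin 0.046 q7 -0.041 f [-0.1 -0.1  0.2] w 0.6 g 0.0 t 13.02
```

View pics/w3c.png

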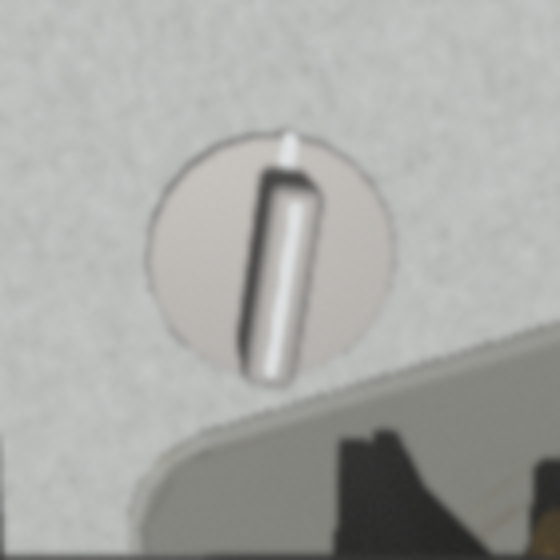

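The cap disc is centred at crop (271,258). The fin's top face runs from (299,187) to (272,381), and the white pointer tip is at (290,135).

```bash
python3 - <<'E'
from h import *
p=np.load("w3p.npy",allow_pickle=True).item()
r=lambda x,y,z:ray(p,210+x/4,113+y/4,z)
D=r(271,258,.028);Q=r(290,135,.028);a=r(299,187,.063);b=r(272,381,.063)
print("disc",D,"R",[np.linalg.norm(r(*e,.028)-D).round(4) for e in((148,258),(394,258),(271,130))])
ang=lambda v:np.degrees(np.arctan2(v[1],v[0]))
print("pointer",ang(Q-D),np.linalg.norm(Q-D));print("fin",(a+b)/2,np.linalg.norm(a-b),ang(a-b))
C=(D[:2]+(a+b)[:2]/2)/2
phi=ang(a-b)
go([*C,.06],np.radians(phi-90))
E
```

```text
disc [ 0.51538302 -0.20327228  0.028     ] R [np.float64(0.0352), np.float64(0.0352), np.float64(0.0364)]
pointer 64.51299515814355 0.03530809385506757
fin [ 0.51606634 -0.20286739  0.063     ] 0.05161389521528889 65.60414606553762
tcp [ 0.4867 -0.1956  0.1822] tool z [-0.001  0.    -1.   ] shift [0.002  0.03   0.1222] spin 0.105 q7 -0.041 f [-0.1 -0.1  0.2] w 0.6 g 0.0 t 13.02
```

```bash
python3 -m jog '[[0.001,0.015,0,0,0.6],[0.001,0.015,0,0,0.6],[0,0,0.02,0.105,0.6],[0,0,0.025,0,0.6],[0,0,0.025,0,0.6],[0,0,0.025,0,0.6],[0,0,0.025,0,0.6],[0,0,0.01,0,0.6]]'
python3 -m jog '[[0,0,0.01,0,0.6],[0,0,0.009,0,0.6],[0,0,0,0,0.6],[0,0,0,0,0],[0,0,0,0,0],[0,0,0,0,0],[0,0,0,0,0],[0,0,0,0,0]]' 40
python3 - <<'E'
from h import *
s,p,M=tool()
go([.5157,-.203,.033],np.radians(65-90))
E
```

```text
clock: 13.68
ee_pos: [0.5135, -0.2028, 0.0491]
eef_rot: [-2.638, -1.697, 0.004]
ft_force: [-0.4, 0.4, 0.2]
gripper_width: 0.598
grasp_force: 0.0
clock: 14.35
ee_pos: [0.5163, -0.2039, 0.0342]
eef_rot: [2.642, 1.697, 0.001]
ft_force: [-0.8, 0.7, -0.2]
gripper_width: 0.305
grasp_force: 0.0
tcp [ 0.5163 -0.2039  0.0342] tool z [ 0.001 -0.001 -1.   ] shift [ 0.0006 -0.0009  0.0012] spin 0.007 q7 -0.263 f [-0.8  0.7 -0.2] w 0.305 g 0.0 t 14.35
```

```bash
python3 -m jog '[[0,0,0,0,0],[0,0,0,0,0],[0,0,0,0,0],[0,0,0,0,0],[0,0,0,0,0],[0,0,0,0,0],[0,0,-0.005,0,0],[0,0,-0.005,0,0]]' 40
python3 -m jog '[[0,0,-0.015,0,0],[0,0,-0.015,0,0],[0,0,-0.015,0,0],[0,0,-0.015,0,0],[0,0,-0.015,0,0],[0,0,-0.015,0,0],[0,0,0,0,0],[0,0,0,0,0]]' 
python3 - <<'E'
from h import *
go([.5297,.0124,.133],.179-np.pi/2)
E
```

```text
clock: 15.02
ee_pos: [0.5156, -0.2034, 0.0434]
eef_rot: [-2.643, -1.697, 0.001]
ft_force: [0.1, -0.1, -0.8]
gripper_width: 0.16
grasp_force: 40.0
clock: 15.68
ee_pos: [0.5166, -0.2038, 0.1343]
eef_rot: [2.642, 1.697, 0.002]
ft_force: [-1.4, 0.5, -0.9]
gripper_width: 0.162
grasp_force: 40.0
tcp [ 0.5166 -0.2038  0.1343] tool z [ 0.002 -0.001 -1.   ] shift [ 0.2021 -0.078   0.0011] spin 0.963 q7 -0.203 f [-1.4  0.5 -0.9] w 0.162 g 40.0 t 15.68
```

```bash
python3 -m jog '[[0.017,-0.0065,0,0,0],[0.017,-0.0065,0,0,0],[0.017,-0.0065,0,0,0],[0.017,-0.0065,0,0,0],[0.017,-0.0065,0,0,0],[0.017,-0.0065,0,0,0],[0,0,0,0,0],[0,0,0,0,0]]' 
python3 - <<'E'
from h import *
p=cams.camera_params("wrist");im=cams.snapshot("wrist");cv2.imwrite("pics/w4.png",im[...,::-1]);np.save("w4p.npy",p)
c=blobs(masks(im)["blue"])[0];e=cv2.fitEllipse(cv2.convexHull(c));print(e,ray(p,*e[0],.072))
print(proj(p,[.5297,.0124,.072]))
x,y=np.array(proj(p,[.5297,.0124,.072])).astype(int);x0,y0=max(x-100,0),max(y-75,0);print(x0,y0)
cv2.imwrite("pics/w4c.png",cv2.resize(im[y0:y+75,x0:x+100,::-1],None,fx=4,fy=4,interpolation=cv2.INTER_CUBIC))
go([.5297,.0124,.133],.179-np.pi/2)
E
```

```text
clock: 16.35
ee_pos: [0.5223, -0.0936, 0.1325]
eef_rot: [-2.64, -1.701, 0.002]
ft_force: [0.2, -0.2, -1.2]
gripper_width: 0.161
grasp_force: 40.0
((202.2943878173828, 76.6565933227539), (110.33871459960938, 120.45944213867188), 158.4356689453125) [0.53015695 0.01131923 0.072     ]
(np.float64(201.06497698448334), np.float64(75.49188494447179))
101 0
tcp [ 0.5222 -0.095   0.1326] tool z [-0.002 -0.    -1.   ] shift [ 0.1008 -0.0378 -0.0005] spin 0.963 q7 -0.393 f [-0.1 -0.8 -1.5] w 0.16 g 40.0 t 16.4
```

View pics/w4c.png

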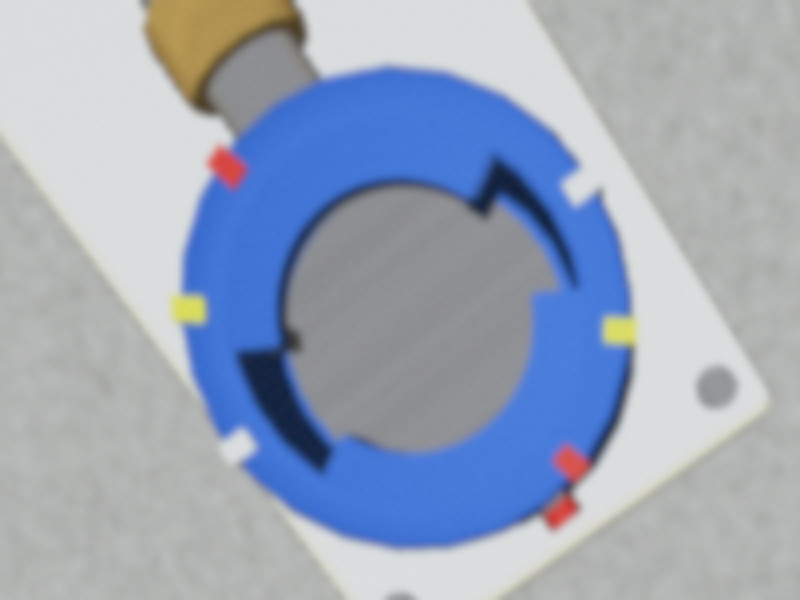

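The close view shows the white marks at crop (581,187) and (238,447), yellow at (619,331) and (189,309), and red at (228,167) and (570,463). The mouth is clear.

```bash
python3 - <<'E'
from h import *
p=np.load("w4p.npy",allow_pickle=True).item()
r=lambda x,y:ray(p,101+x/4,y/4,.072)
for n,a,b in(("w",(581,187),(238,447)),("y",(619,331),(189,309)),("r",(228,167),(570,463))):
    A,B=r(*a),r(*b);d=A-B;print(n,((A+B)/2).round(4),"R",np.linalg.norm(d)/2,"ang",np.arctan2(d[1],d[0]))
go([.530,.0119,.133],.179-np.pi/2)
E
```

```text
w [0.5289 0.0092 0.072 ] R 0.039509927588086746 ang 0.1744520058197276
y [0.529  0.0093 0.072 ] R 0.039501236366843995 ang -0.47417256980035
r [0.529  0.0093 0.072 ] R 0.03946977766948306 ang 2.0159034930982678
tcp [ 0.5222 -0.095   0.1326] tool z [-0.002 -0.    -1.   ] shift [ 0.1005 -0.0374 -0.0005] spin 0.963 q7 -0.393 f [-0.1 -0.8 -1.5] w 0.16 g 40.0 t 16.4
```

```bash
python3 -m jog '[[0.0165,-0.0063,0,0,0],[0.0165,-0.0063,0,0,0],[0.0165,-0.0063,0,0,0],[0.0165,-0.0063,0,0,0],[0.0165,-0.0063,0,0,0],[0.0165,-0.0063,0,0,0],[0,0,0,0,0],[0,0,0,0,0]]' 
python3 -m jog '[[0,0,0,0.12,0],[0,0,0,0.12,0],[0,0,0,0.12,0],[0,0,0,0.12,0],[0,0,0,0.12,0],[0,0,0,0.12,0],[0,0,0,0.12,0],[0,0,0,0.12,0]]' 
python3 -m jog '[[0,0,0,0,0],[0,0,0,0,0],[0,0,0,0,0],[0,0,0,0,0],[0,0,0,0,0],[0,0,0,0,0],[0,0,0,0,0],[0,0,0,0,0]]' 
python3 - <<'E'
from h import *
go([.529,.0108,.133],.176-np.pi/2)
p=cams.camera_params("wrist");im=cams.snapshot("wrist");cv2.imwrite("pics/w5.png",im[...,::-1])
p=cams.camera_params("side");im=cams.snapshot("side");x,y=np.array(proj(p,[.529,.0108,.1])).astype(int);print(x,y)
cv2.imwrite("pics/s5.png",cv2.resize(im[y-60:y+60,x-80:x+80,::-1],None,fx=5,fy=5,interpolation=cv2.INTER_CUBIC))
E
```

```text
clock: 17.07
ee_pos: [0.5296, 0.0105, 0.1331]
eef_rot: [-2.643, -1.698, 0.001]
ft_force: [-0.4, -0.0, -2.1]
gripper_width: 0.155
grasp_force: 40.0
clock: 17.73
ee_pos: [0.5296, 0.0084, 0.1331]
eef_rot: [3.129, 0.271, -0.001]
ft_force: [0.2, -0.8, -1.7]
gripper_width: 0.16
grasp_force: 40.0
clock: 18.4
ee_pos: [0.5297, 0.0111, 0.1335]
eef_rot: [3.128, 0.286, -0.0]
ft_force: [0.3, 1.0, -1.4]
gripper_width: 0.155
grasp_force: 40.0
tcp [0.5297 0.0111 0.1335] tool z [-0. -0. -1.] shift [-0.0007  0.0001  0.0005] spin 0.006 q7 -1.547 f [ 0.3  1.  -1.4] w 0.155 g 40.0 t 18.4
238 198
```

View pics/s5.png

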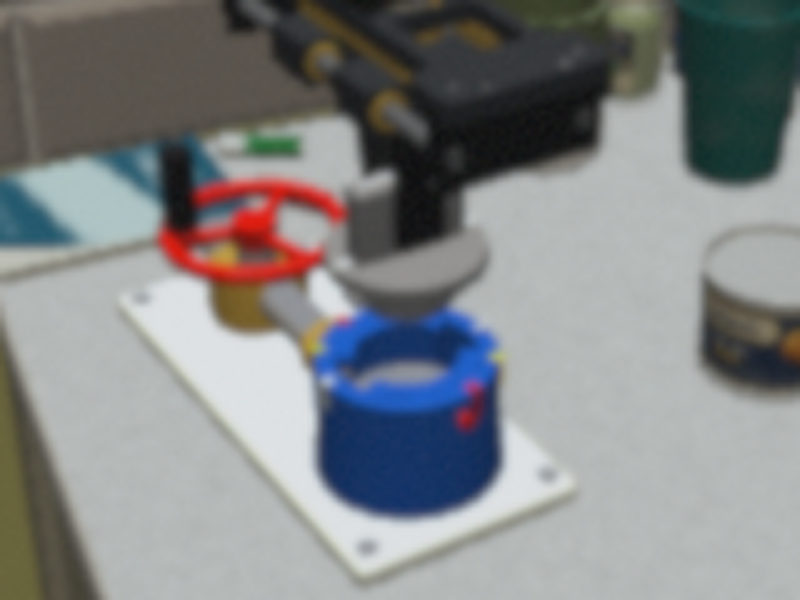

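The side view shows the cap level in the grip directly above the open mouth, with the fin in line with the white marks. Descending gently.

```bash
python3 -m jog '[[-0.0004,0,0.005,0.005,0],[0,0,0.005,0,0],[0,0,0.005,0,0],[0,0,0.005,0,0],[0,0,0.003,0,0],[0,0,0.003,0,0],[0,0,0.002,0,0],[0,0,0.002,0,0]]' 
python3 -m jog '[[0,0,0.002,0,0],[0,0,0.002,0,0],[0,0,0,0,0],[0,0,0,0,0],[0,0,0,0,0],[0,0,0,0,0],[0,0,0,0,0],[0,0,0,0,0]]' 
python3 - <<'E'
from h import *
go([.529,.0108,.0855],.176-np.pi/2)
E
```

```text
clock: 19.17
ee_pos: [0.5293, 0.011, 0.1033]
eef_rot: [3.129, 0.277, -0.0]
ft_force: [0.2, -0.2, -0.7]
gripper_width: 0.157
grasp_force: 40.0
clock: 19.83
ee_pos: [0.5293, 0.011, 0.0996]
eef_rot: [3.129, 0.277, 0.0]
ft_force: [0.3, -0.0, -1.2]
gripper_width: 0.158
grasp_force: 40.0
tcp [0.5293 0.011  0.0996] tool z [ 0. -0. -1.] shift [-0.0004  0.0001  0.0141] spin 0.001 q7 -1.573 f [ 0.3 -0.  -1.2] w 0.158 g 40.0 t 19.83
```

```bash
python3 -m jog '[[0,0,0.002,0,0],[0,0,0.002,0,0],[0,0,0.002,0,0],[0,0,0.002,0,0],[0,0,0.002,0,0],[0,0,0.002,0,0],[0,0,0,0,0],[0,0,0,0,0]]' 
python3 -m jog '[[0,0,0.001,0,0],[0,0,0.001,0,0],[0,0,0.001,0,0],[0,0,0,0,0],[0,0,0,0,0],[0,0,0,0,0],[0,0,0,0,0],[0,0,0,0,0]]' 
python3 - <<'E'
from h import *
go([.529,.0108,.0855],.176-np.pi/2)
E
```

```text
clock: 20.5
ee_pos: [0.5292, 0.011, 0.0873]
eef_rot: [-3.129, -0.277, 0.001]
ft_force: [-0.1, 0.4, -1.0]
gripper_width: 0.158
grasp_force: 40.0
clock: 21.17
ee_pos: [0.5295, 0.0111, 0.0855]
eef_rot: [3.129, 0.277, 0.0]
ft_force: [-2.8, 0.0, 5.1]
gripper_width: 0.157
grasp_force: 40.0
tcp [0.5295 0.0111 0.0855] tool z [ 0.    -0.001 -1.   ] shift [-0.0005  0.0002  0.    ] spin 0.001 q7 -1.584 f [-2.8  0.   5.1] w 0.157 g 40.0 t 21.17
```

Seated at the expected height with 5 N of contact. Twisting.

```bash
python3 -m jog '[[0,0,0.0005,0.05,0],[0,0,0,0.05,0],[0,0,0,0.05,0],[0,0,0,0.05,0],[0,0,0,0.05,0],[0,0,0,0.05,0],[0,0,0,0.05,0],[0,0,0,0.05,0]]' 
python3 -m jog '[[0,0,0,0.05,0],[0,0,0,0.05,0],[0,0,0,0.05,0],[0,0,0,0.05,0],[0,0,0,0.03,0],[0,0,0,0.02,0],[0,0,0,0,0],[0,0,0,0,0]]' 
python3 -m jog '[[0,0,0,0,0],[0,0,0,0,0],[0,0,0,0,0],[0,0,0,0,0],[0,0,0,0,0],[0,0,0,0,0],[0,0,0,0,0],[0,0,0,0,0]]' 
python3 - <<'E'
from h import *
go([.529,.0108,.0855],.176-.65-np.pi/2);print(status.get_state()["moment"])
p=cams.camera_params("side");im=cams.snapshot("side");x,y=np.array(proj(p,[.529,.0108,.08])).astype(int)
cv2.imwrite("pics/s6.png",cv2.resize(im[y-45:y+45,x-60:x+60,::-1],None,fx=6.6,fy=6.6,interpolation=cv2.INTER_CUBIC))
x0,y0=x-60,y-45;T=np.array([.529,.0108,.08])
for n,a,z,r in(("pointer yellow a",-.474,.08,.034),("mark y",-.474,.072,.040),("mark w",.176,.072,.04)):
  for k in(0,np.pi):print(n,(np.array(proj(p,[.529+r*np.cos(a+k),.0105+r*np.sin(a+k),z]))-[x0,y0])*6.6)
for n in("top","wrist"):cv2.imwrite(f"pics/{n}6.png",cams.snapshot(n)[...,::-1])
E
```

```text
clock: 21.83
ee_pos: [0.5307, 0.0108, 0.0855]
eef_rot: [3.121, -0.352, 0.005]
ft_force: [0.6, 0.4, 5.0]
gripper_width: 0.163
grasp_force: 40.0
clock: 22.5
ee_pos: [0.5303, 0.0102, 0.0855]
eef_rot: [3.053, -0.736, 0.004]
ft_force: [-1.9, -1.9, 6.5]
gripper_width: 0.155
grasp_force: 40.0
clock: 23.17
ee_pos: [0.5303, 0.0102, 0.0855]
eef_rot: [3.053, -0.736, 0.004]
ft_force: [-0.6, -1.6, 5.7]
gripper_width: 0.151
grasp_force: 40.0
tcp [0.5303 0.0102 0.0855] tool z [ 0.002 -0.002 -1.   ] shift [-0.0014  0.     -0.    ] spin 0.001 q7 -2.215 f [-0.6 -1.6  5.7] w 0.151 g 40.0 t 23.17
[-0.39913407  0.46381243  0.08893974]
pointer yellow a [498.6777592  306.60360134]
pointer yellow a [296.25259576 297.37013943]
mark y [516.50631901 327.20849209]
mark y [279.53878516 316.26825307]
mark w [497.78666925 285.96724089]
mark w [292.97952541 359.07631502]
```

View pics/s6.png

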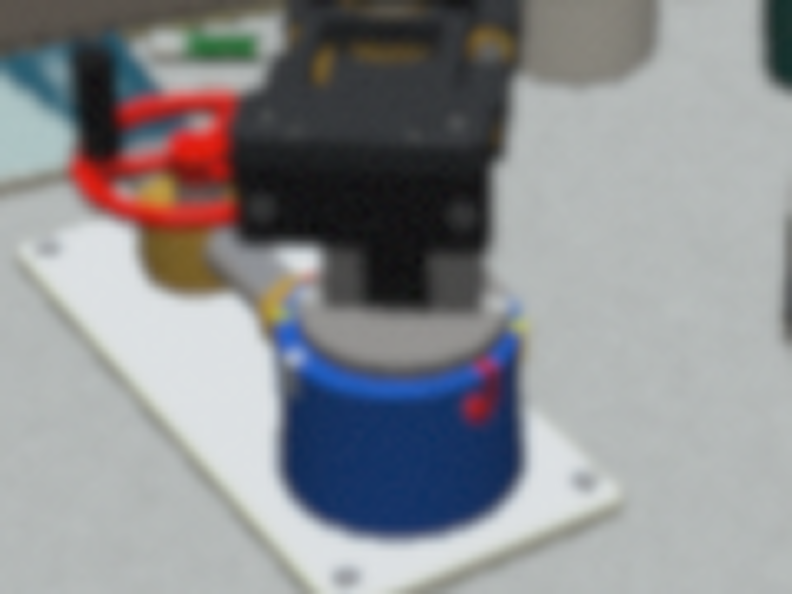

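The cap's disc is flush on the rim. Its white pointer at (497,303) is within a few pixels of where the yellow mark predicts it (499,307), and the 0.089 N m moment matches the spring at the half-way point. The pin hasn't popped.

```bash
python3 -c "
from plant import workorder;print(workorder.finish_job())"
```

```text
the job is handed in; nothing more can be done
None
```

I wound the wheel clockwise to its stop and handed the job in at about 23 s, with the cap fully home and still gripped at the yellow marks, the catch not clicked, and the batteries, tin and jar untouched.

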